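# Scour a contact grill's hotplate

### The arm

A 7-joint arm with a two-finger parallel gripper is mounted at the origin on the work surface. World frame = base frame: x ahead of the robot, y to its left, z up, the work surface at z = 0. Lengths are in m, angles in rad, forces in N, time in s.
With the tool pointing down it reaches from about 0.425 to 0.825 m from the base axis. Payload 3.6 kg.
Tool frame: the origin (TCP) lies where the fingers leave the gripper's body, on its centre line; the fingertips stand 73 mm ahead of it and the grasp point (between the pads) lies 54 mm ahead of it; z points along the fingers, y is the line along which they close (so a half turn about z gives the same grasp; the last joint's range is limited). The gripper opens to 85 mm and grips with 20 to 120 N. Pads are 22 mm wide; open, the fingers measure 114 mm over their backs; the gripper's body (76 mm by 85 mm) begins 54 mm behind the grasp point. The pads swing forward as they close: fully open they stand 13 mm farther back than shut.
Start: joints at [1.286, 0.615, -0.013, 1.423, 0.008, 1.103, -0.04], TCP at [0.166, -0.628, 0.304] pointing down, gripper open.
Joint ranges: [-3.12, 3.12], [-0.3, 2.06], [-1.34, 1.32], [0.26, 2.42], [-1.36, 4.5], [0.01, 1.98], [-2.84, 2.84]. Speed limits (rad/s): [2.79, 2.79, 3.14, 3.14, 3.14, 3.14, 3.14].

### API

Orientations are given as a unit quaternion [x, y, z, w].
In Python, from station import arm, snapshot, camera_info, ticket gives the robot as it stands. Calls block until the motion is done:
- arm.movep(position, orientation): joint-space move of the TCP to a pose.
- arm.line_to(position, velocity=0.15, ori=None): straight line of the TCP; ori=None keeps the orientation; velocity is the mean speed in m/s.
- arm.move_j(angles): joint-space move.
- arm.move_gripper(opening, effort=None): opening from 0.0 (shut) to 1.0 (fully open); effort is the grip in N (None keeps the last); returns when the fingers have stopped.
- arm.pause(seconds).
- arm.ik(position, orientation): joint angles nearest the present ones, or None.
- snapshot(name): name is "scene" or "top" or "wrist"; returns the picture (420x560x3 uint8, blue, green, red); there is no depth.
- camera_info(name): a dict with "fx", "fy", "cx", "cy" (pixels), "R" (3x3) and "t" (3): a world point X has camera coordinates R X + t; the wrist camera has in their place "T_tool_cam" (4x4, takes a point from camera to tool coordinates, whose origin is the TCP and whose axes are the flange's). Camera axes: x right, y down, z forward; pixel columns grow to the right and rows downward; lengths in m; the calibration is good to about 2 mm. A picture is of the moment at which its call begins: read the wrist's pose just before it. camera_info takes no time and is no camera call.
A pose or a line that the arm cannot do raises arm.MotionError and nothing moves.
- ticket.finish_job(): hands the job in; it is judged then, once.
Readings, each from a call of its own:
- arm.read_time(): time.
- arm.read_joint_positions(): joint angles.
- arm.read_dq(): joint speeds.
- arm.read_effort(): joint torques, N m.
- arm.read_tool_pos(): TCP position.
- arm.read_eef_rot(): TCP orientation.
- arm.read_ft_force(): force on the tool from outside, world axes, zero at the start.
- arm.read_wrist_torque(): the same for the moment, N m.
- arm.read_opening(): opening from 0.0 (shut) to 1.0 (fully open).
- arm.read_finger_force(): force on a finger pad.
Only numpy, scipy, OpenCV 4.12 (cv2) and the standard library are available. Lean on these libraries where they do the work, as an engineer would, in place of code of your own. Each camera call takes 0.05 s, during which the arm holds its last target. There are 200 camera calls.

### The job

Raise the lid of the contact grill to about 75 degrees and let go, so that it stays there. Then take the scouring block from the cork mat and draw it flat along the middle of the hotplate, from the far end all the way to the end with the red drip tray, pressing lightly and steadily so that its sprung sole stays about half pushed in. Put the block back upright on the cork mat, let go of it, leave the lid standing at 75 degrees, and leave the other kitchen things where they are.

Things in the scene. Friction and masses are not known exactly. Their poses are not given: they have to be found in the camera images.
- grill: Contact grill, a fixed steel base 310 (x) by 225 (y) by 53 mm high. Origin: centre of its underside on the counter. Its x axis runs along the hotplate's length away from the robot, towards the far end; a red drip tray sticks out of the other (-x) end. Its -y side is the front, with the lid's handle; the lid's hinge runs along the +y side.
- lid (a joint): Angle of the black lid with a steel top, in rad: 0 shut, 1.31 is 75 degrees, 1.95 fully open. It turns about the grill's x axis at point lid_hinge, its handle side rising, and its stiff hinge holds it where it is left. Lid 280 by 190 mm, 36 mm thick, 0.5 kg; about 6 N at the handle moves it.
- lid_bar (a point): Middle of the lid's steel handle bar: a round bar 14 mm thick and 180 mm long, parallel to the grill's x axis, 252 mm from the hinge line, with a free gap of 42 mm between the bar and the lid's front edge. Axes turn with the lid; 86 mm above the counter when the lid is shut.
- lid_hinge (a point): Middle of the lid's hinge line, on the grill at (0, 105, 86) mm; axes as the grill.
- plate_mid (a point): Centre of the top face of the flat dark hotplate, 270 (grill x) by 175 (y) mm, 65 mm above the counter; axes as the grill.
- block: Scouring block: blue square housing 72 by 72 mm, from 26 to 49 mm up, with a yellow upright grip fin on top, 20 mm thick (x) by 56 mm long (y), from 49 to 93 mm up. Origin: centre of its underside with the sole fully out; z up. 0.26 kg.
- sole (a joint): How far the block's grey sole is pushed up into the housing, in m: 0 fully out, 0.012 fully in. Its spring pushes back with 3.2 N at first and 800 N per m after that, so that half in (0.006) is about 8 N.
- sole_face (a point): Centre of the underside of the grey sole (70 by 70 mm), which rubs on the hotplate; axes as the block.
- mat: Square cork mat, 130 by 130 by 8 mm, fixed on the counter, on which the block stands at the start. Origin: centre of its underside.
- oil: Green oil bottle, 60 mm wide, 200 mm high, bystander. Origin: underside.
- mill: Dark wooden pepper mill, 56 mm wide, 152 mm high, bystander. Origin: underside.
- mug: Blue mug, 80 mm wide, 95 mm high, handle to its +y, bystander. Origin: underside.
- bowl: White bowl, 150 mm wide, 60 mm high, bystander. Origin: underside.
- jar: Amber jar, 72 mm wide, 110 mm high, bystander. Origin: underside.
- cup: White cup, 68 mm wide, 60 mm high, bystander. Origin: underside.
Mind the look-alikes: they are no part of the job. Leave any green look-alike of the block alone. Several things have the shape of the mat; the one meant has the colours described above.

How it is judged:
By the outcome, as a careful person would: the job done as asked, in the order asked, and still so for the second after the job is handed in, with the robot touching nothing.
It also fails if it takes over 72 s, if anything falls off the work surface, if the arm or the gripper's body presses on something with over 40 N, if the wrist force passes 120 N, or if a joint passes its speed limit or range.

## Working session

There is one attempt and no reset: what is moved stays moved. The work goes in short steps, each a Python script; the robot and the scene stay as the last script left them, time stands still between calls to the robot, and variables do not carry over. Pictures are saved under pics/ and viewed, at most 10 in all, crops included, and the job is handed in when it is done.

```bash
mkdir -p pics; ls; python3 - <<'E'
from station import arm, snapshot, camera_info
import cv2
for n in ("scene","top"):
    cv2.imwrite(f"pics/{n}0.png",snapshot(n))
    c=camera_info(n); print(n,c)
print(camera_info("wrist"))
print(arm.read_eef_rot(),arm.read_time())
E
```

```text
pics
scene {'fx': 431.2951598471286, 'fy': 431.2951598471286, 'cx': 280.4242067815831, 'cy': 208.26377221902405, 'R': array([[-0.75588791,  0.6545452 , -0.01428428],
       [ 0.57506698,  0.65335924, -0.49236132],
       [-0.31293998, -0.38038439, -0.87027369]]), 't': array([ 0.40000283, -0.23885603,  1.64096392])}
top {'fx': 410.229374292684, 'fy': 410.229374292684, 'cx': 276.34056305399497, 'cy': 214.2777072936644, 'R': array([[ 0.1131768 , -0.9935571 ,  0.00594114],
       [-0.96615182, -0.11144627, -0.23265938],
       [ 0.2318225 ,  0.0205916 , -0.97254014]]), 't': array([-0.07625026,  0.52547842,  1.0445236 ])}
{'fx': 318.62083738628274, 'fy': 318.62083738628274, 'cx': 279.4331699135667, 'cy': 213.96804807126682, 'T_tool_cam': array([[ 2.28909370e-04, -9.53886294e-01, -3.00168096e-01,
         7.69964928e-02],
       [ 9.99999967e-01,  1.84296744e-04,  1.76938274e-04,
        -2.63466841e-04],
       [-1.13458992e-04, -3.00168127e-01,  9.53886305e-01,
        -6.95439273e-02],
       [ 0.00000000e+00,  0.00000000e+00,  0.00000000e+00,
         1.00000000e+00]])}
[ 9.91702647e-01  1.28547648e-01 -1.76108849e-04 -1.15365183e-03] 0.1
```

View pics/scene0.png

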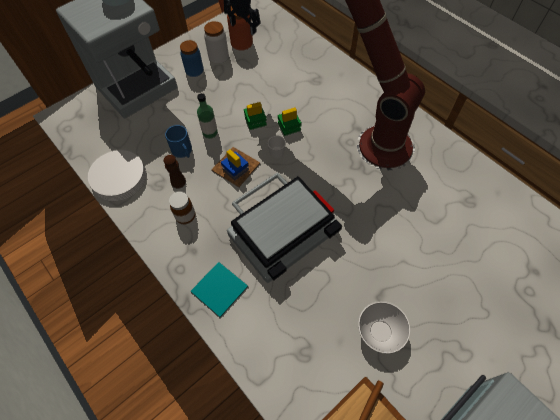

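View pics/top0.png

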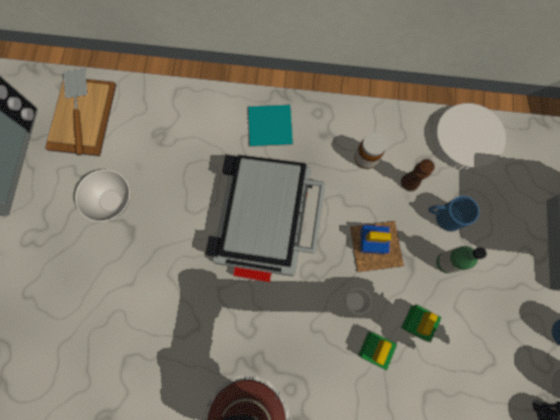

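Top view: the blue block with yellow fin is at (376,239) on the cork mat (377,245). The look-alikes are the green blocks at (422,322) and (378,350), and the teal mat at (270,125). I choose the blue block and the cork mat, and check them in a close crop.

```bash
python3 - <<'E'
import cv2
i=cv2.imread("pics/top0.png")[145:285,200:410]
cv2.imwrite("pics/crop0.png",cv2.resize(i,None,fx=3.8,fy=3.8,interpolation=cv2.INTER_CUBIC))
E
```

```text
(no output)
```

View pics/crop0.png

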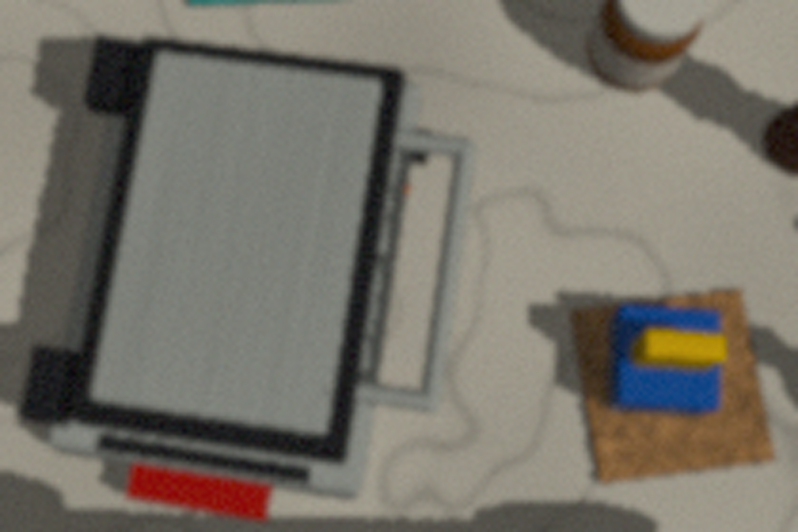

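```bash
cat > h.py <<'E'
import numpy as np, cv2
from scipy.spatial.transform import Rotation as Ro
from station import arm, snapshot, camera_info, ticket
def ray(name,uv,z,Twc=None):
    c=camera_info(name)
    d=np.array([(uv[0]-c['cx'])/c['fx'],(uv[1]-c['cy'])/c['fy'],1.])
    if Twc is None: R=c['R'].T; o=-R@c['t']
    else: R=Twc[:3,:3]; o=Twc[:3,3]
    d=R@d; return o+d*(z-o[2])/d[2]
def wristT():
    T=np.eye(4);T[:3,:3]=Ro.from_quat(arm.read_eef_rot()).as_matrix();T[:3,3]=arm.read_tool_pos()
    return T@camera_info('wrist')['T_tool_cam']
E
python3 - <<'E'
from h import *
np.set_printoptions(precision=4,suppress=True)
f=lambda p:(np.array(p)+.5)/3.8-.5+[200,145]
c=camera_info('top');print('cam',-c['R'].T@c['t'])
for n,z,ps in [('bar',.086,[(461,140),(429,402)]),('lid',.104,[(150,42),(403,72),(343,458),(80,415)]),
 ('mat',.008,[(573,310),(742,290),(773,457),(600,480)]),('hous',.057,[(619,305),(721,309),(718,410),(614,408)]),('fin',.101,[(645,328),(726,331),(724,363),(642,360)]),('tray',.04,[(130,465),(270,485),(265,520),(127,495)])]:
    P=np.array([ray('top',f(p),z) for p in ps])[:,:2]
    d=P-np.roll(P,1,0)
    print(n,P.tolist().__repr__()[:0],P.mean(0),'\n',P,'len',np.linalg.norm(d,axis=1),'ang',np.degrees(np.arctan2(d[:,1],d[:,0])))
E
```

```text
cam [ 0.2742 -0.0387  1.1386]
bar  [ 0.5347 -0.1228] 
 [[ 0.629  -0.1254]
 [ 0.4403 -0.1202]] len [0.1888 0.1888] ang [ -1.5762 178.4238]
lid  [0.5336 0.0169] 
 [[ 0.67    0.1008]
 [ 0.6682 -0.079 ]
 [ 0.3938 -0.0656]
 [ 0.4023  0.1116]] len [0.2679 0.1797 0.2748 0.1774] ang [ -2.3133 -90.5486 177.2204  87.2535]
mat  [ 0.4868 -0.3021] 
 [[ 0.5332 -0.226 ]
 [ 0.5628 -0.35  ]
 [ 0.4411 -0.3781]
 [ 0.4102 -0.2544]] len [0.1262 0.1275 0.1249 0.1276] ang [  12.9834  -76.5831 -166.9854  104.0154]
hous  [ 0.4955 -0.2869] 
 [[ 0.5294 -0.2501]
 [ 0.5348 -0.3223]
 [ 0.4624 -0.3238]
 [ 0.4555 -0.2514]] len [0.0739 0.0724 0.0724 0.0727] ang [   0.9868  -85.7257 -178.8337   95.4396]
fin  [ 0.4961 -0.2873] 
 [[ 0.5051 -0.2601]
 [ 0.5093 -0.3149]
 [ 0.4871 -0.3146]
 [ 0.4828 -0.2594]] len [0.0222 0.055  0.0222 0.0554] ang [ -1.7519 -85.5958 179.2917  94.4338]
tray  [0.3665 0.0312] 
 [[ 0.3792  0.0809]
 [ 0.3765 -0.0185]
 [ 0.352  -0.0178]
 [ 0.3583  0.0801]] len [0.021  0.0994 0.0245 0.0981] ang [  2.1471 -91.5534 178.5061  86.3666]
```

```bash
cat >> h.py <<'E'
def down(a,tilt=0.,axis_yaw=0.):
    """tool down, tool x at world yaw a(deg); then lean about horizontal axis at axis_yaw so fingers point to its +y"""
    R0=Ro.from_matrix(np.array([[np.cos(np.radians(a)),np.sin(np.radians(a)),0],[np.sin(np.radians(a)),-np.cos(np.radians(a)),0],[0,0,-1]]).T.T)
    w=np.array([np.cos(np.radians(axis_yaw)),np.sin(np.radians(axis_yaw)),0])
    return (Ro.from_rotvec(w*np.radians(tilt))*R0)
def tcp(grasp,R,L=.054): return np.array(grasp)-L*R.as_matrix()[:,2]
E
python3 - <<'E'
from h import *
np.set_printoptions(precision=3,suppress=True)
G=np.array([.540,.024]); gy=-2.
for a in (-2,178):
    R=down(a)
    for p in ([.535,-.123,.20],[.535,-.123,.086],[.54,.063,.33]): print(a,arm.ik(tcp(p,R),R.as_quat()))
for t in (20,30):
  for a in (-90,90):
    R=down(a+4,t,4); print(t,a,'mat',arm.ik(tcp([.496,-.287,.086],R),R.as_quat()))
    R=down(a-2,t,-2)
    for x in (.1,0,-.1): print(t,a,x,arm.ik(tcp([.54+x,.024-.035*x,.137],R),R.as_quat()))
R=down(-2)
arm.movep(tcp([.535,-.123,.20],R),R.as_quat())
print(arm.read_time(),wristT())
np.save('w1.npy',wristT()); cv2.imwrite('pics/w1.png',snapshot('wrist'))
E
```

```text
-2 [ 0.219  0.514 -0.05   1.783  0.033  0.845 -1.452]
-2 [ 0.173  0.677  0.02   1.885 -0.023  0.58  -1.397]
-2 [ 0.146  0.406 -0.449  1.599  0.187  1.179 -1.949]
178 [ 0.664  0.618 -0.762  1.769  0.509  0.962  1.23 ]
178 [ 0.599  0.769 -0.666  1.872  0.687  0.745  1.078]
178 [ 0.474  0.545 -1.033  1.589  0.482  1.286  0.902]
20 -90 mat [ 0.448  0.815  0.295  1.651 -0.553  1.027 -2.023]
20 -90 0.1 [-0.045  0.749  0.229  1.594 -0.633  0.952 -2.638]
20 -90 0 [-0.018  0.622  0.176  1.885 -0.657  0.792 -2.544]
20 -90 -0.1 [ 0.034  0.511  0.11   2.149 -0.707  0.645 -2.44 ]
20 90 mat [ 0.89   0.842 -0.472  1.635  0.074  0.927  0.546]
20 90 0.1 [ 0.406  0.802 -0.568  1.577  0.066  0.832 -0.087]
20 90 0 [ 0.459  0.679 -0.569  1.87  -0.006  0.662 -0.031]
20 90 -0.1 [ 0.534  0.576 -0.614  2.134 -0.061  0.508  0.02 ]
30 -90 mat [ 0.513  0.88   0.286  1.562 -0.613  1.215 -1.965]
30 -90 0.1 [ 0.043  0.781  0.2    1.59  -0.787  1.039 -2.481]
30 -90 0 [ 0.083  0.661  0.151  1.882 -0.82   0.896 -2.348]
30 -90 -0.1 [ 0.149  0.559  0.091  2.145 -0.875  0.765 -2.202]
30 90 mat [ 0.958  0.92  -0.526  1.546 -0.009  1.071  0.627]
30 90 0.1 [ 0.5    0.851 -0.62   1.573 -0.096  0.835  0.087]
30 90 0 [ 0.578  0.739 -0.639  1.866 -0.177  0.673  0.177]
30 90 -0.1 [ 0.672  0.648 -0.685  2.129 -0.263  0.527  0.285]
2.3417 [[-0.037 -0.953 -0.3    0.612]
 [-0.999  0.036  0.01  -0.127]
 [ 0.001  0.3   -0.954  0.324]
 [ 0.     0.     0.     1.   ]]
```

View pics/w1.png

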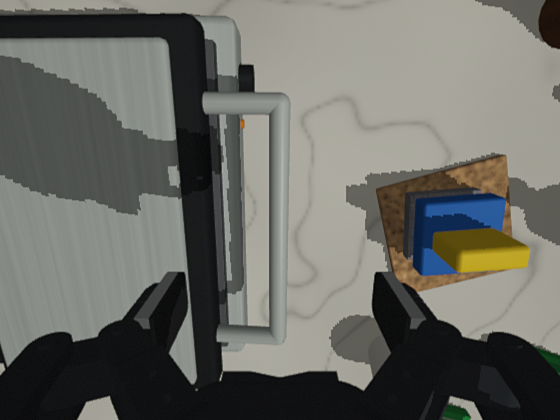

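```bash
python3 - <<'E'
from h import *
np.set_printoptions(precision=4,suppress=True)
T=np.load('w1.npy')
for z,ps in [(.086,[(281,97),(278,340),(280,220)]),(.008,[(377,188),(505,155),(513,248),(388,293)])]:
    for p in ps: print(p,ray('wrist',p,z,T))
E
```

```text
(281, 97) [ 0.6229 -0.1286  0.086 ]
(278, 340) [ 0.4192 -0.1187  0.086 ]
(280, 220) [ 0.532  -0.1246  0.086 ]
(377, 188) [ 0.5364 -0.2233  0.008 ]
(505, 155) [ 0.5649 -0.3471  0.008 ]
(513, 248) [ 0.4648 -0.3731  0.008 ]
(388, 293) [ 0.4147 -0.2423  0.008 ]
```

The bar runs from (281,97) to (278,340) in the wrist picture. That puts it at y≈-0.124, which agrees with the top view. The block stands on the cork mat at right. Next I grasp the bar and raise it.

```bash
cat >> h.py <<'E'
GY=-2.3; ex=np.array([np.cos(np.radians(GY)),np.sin(np.radians(GY)),0]); ey=np.array([-ex[1],ex[0],0]); ez=np.array([0,0,1.])
BAR=np.array([.533,-.124,.086]); H=BAR+.252*ey
G=BAR+.147*ey; G[2]=0
E
python3 - <<'E'
from h import *
np.set_printoptions(precision=3,suppress=True)
R=down(GY); q=R.as_quat()
arm.move_gripper(.42,25)
arm.line_to(tcp(BAR+[0,0,.0],R),.2,q)
print('pre',arm.read_ft_force())
arm.move_gripper(0,25)
print(arm.read_opening(),arm.read_finger_force(),arm.read_ft_force(),arm.read_time())
for th in np.radians(np.linspace(0,76,9)[1:]):
    arm.line_to(tcp(H+.252*(-np.cos(th)*ey+np.sin(th)*ez),R),.13)
    print(np.degrees(th).round(),arm.read_ft_force(),arm.read_opening(),arm.read_tool_pos())
    if np.linalg.norm(arm.read_ft_force())>50: break
print(arm.read_time())
cv2.imwrite('pics/s2.png',snapshot('scene'))
E
```

```text
pre [ 0.174 -0.097  0.688]
0.15632305614818792 24.32620793581009 [0.523 1.078 2.486] 3.9583
10.0 [1.343 5.43  0.977] 0.15403654876818448 [ 0.534 -0.118  0.183]
19.0 [ 3.8    8.519 -1.958] 0.14910490703053977 [ 0.535 -0.105  0.223]
29.0 [ 4.614 10.09  -4.649] 0.15608842324504887 [ 0.536 -0.086  0.26 ]
38.0 [ 6.298 13.175 -8.662] 0.15672225660836486 [ 0.537 -0.062  0.294]
48.0 [  8.884  14.408 -14.774] 0.15378554393371963 [ 0.538 -0.033  0.324]
57.0 [  9.573  13.215 -19.657] 0.1474639896853438 [ 0.539 -0.001  0.348]
66.0 [  8.864  11.531 -22.006] 0.15508973668696005 [0.539 0.034 0.366]
76.0 [ 10.54    8.394 -23.398] 0.15236115086232394 [0.541 0.071 0.379]
7.7583
```

View pics/s2.png

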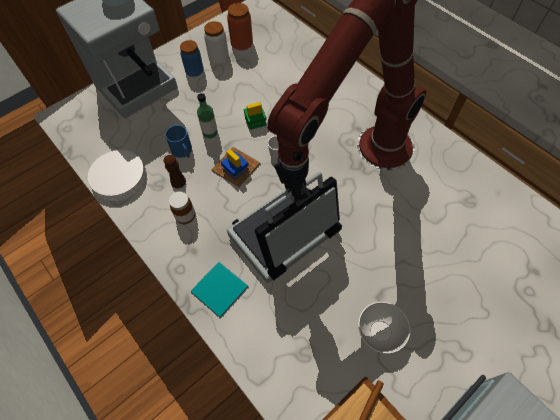

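The lid is up with the fingers on the bar at about (297,185). I release it, back away and hover over the block.

```bash
python3 - <<'E'
from h import *
np.set_printoptions(precision=3,suppress=True)
arm.move_gripper(.42); p=np.array(arm.read_tool_pos()); print(p,arm.read_ft_force())
arm.line_to(p+[0,0,.07],.2)
R=down(-90+3,28,3); 
arm.movep(tcp([.496,-.287,.086],R,.054+.11),R.as_quat())
T=wristT(); np.save('w2.npy',T); cv2.imwrite('pics/w2.png',snapshot('wrist'))
t=snapshot('top'); cv2.imwrite('pics/t2.png',t); s=snapshot('scene'); cv2.imwrite('pics/s3.png',s)
a=cv2.resize(t[130:290,190:340],(562,600),interpolation=cv2.INTER_CUBIC)
cv2.imwrite('pics/t2c.png',a)
print(arm.read_time())
E
```

```text
[0.541 0.066 0.385] [-0.036 -0.652  0.629]
10.5083
```

View pics/w2.png

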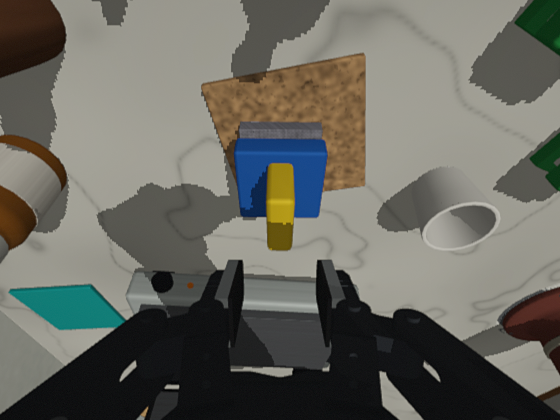

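View pics/t2c.png

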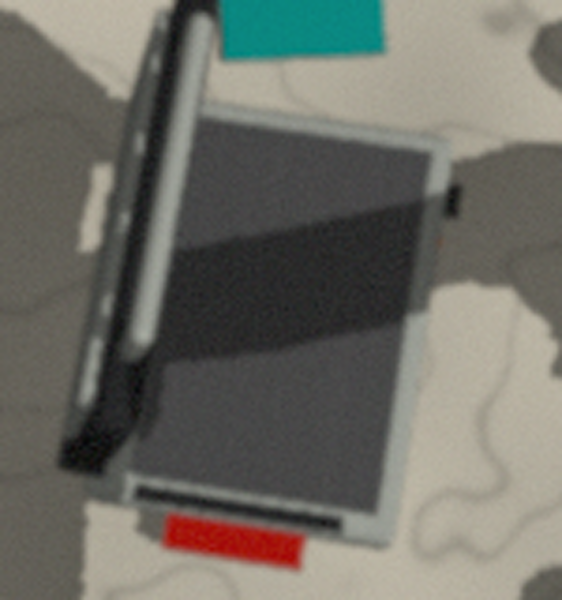

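```bash
python3 - <<'E'
from h import *
np.set_printoptions(precision=4,suppress=True)
T=np.load('w2.npy'); print('cam',T[:3,3])
for p in [(267,199),(294,199),(269,249),(293,249)]: print('fin',ray('wrist',p,.101,T))
for p in [(236,152),(327,152)]: print('hous',ray('wrist',p,.057,T))
f=lambda p:(np.array(p)+.5)/3.748-.5+[190,130]
b=[ray('top',f(p),.329) for p in ((203,18),(140,345))]; print('bar',b, G,H)
m=(b[0]+b[1])/2; 
for th in (70,75,80):
    print(th,[ (ray('top',f(p),.086+.252*np.sin(np.radians(th)))-H)@ey+.252*np.cos(np.radians(th)) for p in ((203,18),(140,345))])
for p in [(437,150),(380,512),(200,115),(130,478)]:
    w=ray('top',f(p),.065); print('plate',w,(w-G)@ex,(w-G)@ey)
E
```

```text
cam [ 0.5076 -0.462   0.257 ]
fin [ 0.5081 -0.3173  0.101 ]
fin [ 0.4901 -0.3184  0.101 ]
fin [ 0.505  -0.2639  0.101 ]
fin [ 0.4862 -0.265   0.101 ]
hous [ 0.5328 -0.323   0.057 ]
hous [ 0.4649 -0.3269  0.057 ]
bar [array([0.6327, 0.067 , 0.329 ]), array([0.4405, 0.0757, 0.329 ])] [0.5389 0.0229 0.    ] [0.5431 0.1278 0.086 ]
70 [np.float64(0.029928577301562953), np.float64(0.030924069630348494)]
75 [np.float64(0.00798213618328094), np.float64(0.00896956111884728)]
80 [np.float64(-0.014186129365217244), np.float64(-0.013204511113382104)]
plate [ 0.6655 -0.0837  0.065 ] 0.1308234929985384 -0.10140322382239228
plate [ 0.3958 -0.0699  0.065 ] -0.13926066128625786 -0.09841696619463755
plate [0.6725 0.0934 0.065 ] 0.1307086057219565 0.07587491572976911
plate [0.3995 0.1065 0.065 ] -0.14264413801436077 0.07795690062291628
```

```bash
cat >> h.py <<'E'
G=G-.004*ex; H=H-.004*ex
def proj(name,X):
    c=camera_info(name); p=np.asarray(X)@c['R'].T+c['t']
    return np.c_[p[:,0]/p[:,2]*c['fx']+c['cx'],p[:,1]/p[:,2]*c['fy']+c['cy']]
def gp(x,y,z): return G+x*ex+y*ey+z*ez
def overlay(name,img,u0,v0,w,h,s):
    im=cv2.resize(img[v0:v0+h,u0:u0+w],None,fx=s,fy=s,interpolation=cv2.INTER_CUBIC)
    def poly(X,col,cl=True):
        p=((proj(name,X)-[u0,v0]+.5)*s-.5); cv2.polylines(im,[np.int32(p*16)],cl,col,1,cv2.LINE_AA,4)
    rect=lambda a,b,z:[gp(a,b,z),gp(-a,b,z),gp(-a,-b,z),gp(a,-b,z)]
    poly(rect(.135,.0875,.065),(0,255,255)); poly(rect(.155,.1125,.053),(255,0,255))
    th=np.radians(75); y=.105-.252*np.cos(th); z=.086+.252*np.sin(th)
    poly([gp(.09,y,z),gp(-.09,y,z)],(0,255,0),False)
    return im
E
python3 - <<'E'
from h import *
a=overlay('top',cv2.imread('pics/t2.png'),200,145,125,150,4)[:600,:400]
b=overlay('scene',cv2.imread('pics/s3.png'),222,160,130,130,3)
c=np.zeros((600,800,3),np.uint8); c[:a.shape[0],:a.shape[1]]=a[:,:400]; c[:b.shape[0],405:405+b.shape[1]]=b[:600,:395]
cv2.imwrite('pics/ov.png',c)
E
```

```text
(no output)
```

View pics/ov.png

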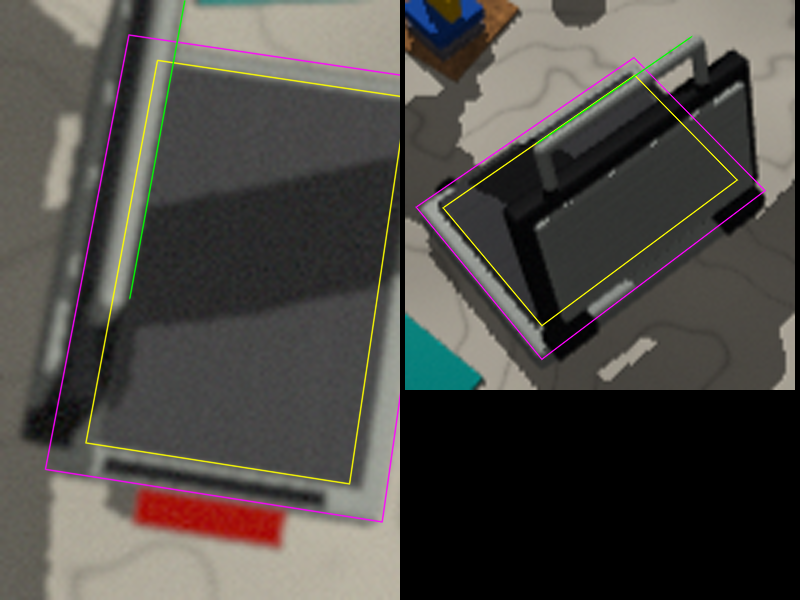

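```bash
python3 - <<'E'
from h import *
g=cv2.cvtColor(cv2.imread('pics/t2.png'),cv2.COLOR_BGR2GRAY).astype(np.float32)
s=lambda P:cv2.remap(g,*[np.float32(proj('top',P)[:,i:i+1]) for i in (0,1)],cv2.INTER_LINEAR)[:,0]
def edge(pts,t): 
    d=np.abs(np.gradient(cv2.GaussianBlur(s(pts).reshape(-1,1),(1,5),0)[:,0])); k=d.argmax(); return round(float(t[k])*1e3,1),round(float(d[k]),1)
for x in (-.11,-.08,-.05,.09,.11):
    t=np.arange(-.106,-.07,.0005); b=np.arange(.05,.11,.0005)
    print('front',x,edge([gp(x,y,.065) for y in t],t),'back',edge([gp(x,y,.065) for y in b],b),s([gp(x,y,.065) for y in b[::10]]).astype(int))
for y in (-.07,-.04,0,.04):
    t=np.arange(.115,.148,.0005);print('far',y,edge([gp(t_,y,.065) for t_ in t],t),'near',edge([gp(-t_,y,.065) for t_ in t],-t))
E
```

```text
front -0.11 (-96.0, 6.7) back (85.5, 4.6) [69 70 71 70 67 57 69 51 31 28 22 25]
front -0.08 (-97.0, 5.7) back (69.0, 2.4) [73 71 71 67 47 43 34 27 31 39 36 35]
front -0.05 (-95.5, 5.9) back (83.5, 3.8) [57 58 51 45 41 44 35 60 81 75 60 34]
front 0.09 (-99.5, 2.6) back (97.5, 6.3) [ 69  70  67  67  71  75 121 155 146 107  53  33]
front 0.11 (-97.5, 4.9) back (79.0, 7.0) [ 70  68  70  68  66  76 131 155 145 106  48  38]
far -0.07 (132.5, 5.3) near (-143.0, 6.2)
far -0.04 (134.5, 5.5) near (-144.0, 8.3)
far 0 (134.0, 5.3) near (-143.5, 7.2)
far 0.04 (134.0, 5.3) near (-144.0, 7.9)
```

The dark plate's edges put the plate centre at grill y of about -8 mm. Next I grasp the fin, lift, and hover over the far end.

```bash
cat >> h.py <<'E'
BY=3.8; B=np.array([.497,-.289,.084]); RB=down(-90+BY,28,BY); RP=down(-90+GY,28,GY)
PC=lambda x,z: gp(x-.003,-.008,z)   # grasp point over the plate's midline
E
python3 - <<'E'
from h import *
np.set_printoptions(precision=3,suppress=True)
arm.move_gripper(.6)
arm.line_to(tcp(B,RB),.15,RB.as_quat())
print('pre',arm.read_ft_force(),arm.read_tool_pos()-tcp(B,RB))
arm.move_gripper(0,55)
print(arm.read_opening(),arm.read_finger_force(),arm.read_ft_force())
arm.line_to(tcp(B+[0,0,.12],RB),.15)
print('lift',arm.read_ft_force(),arm.read_opening())
q=RP.as_quat()
arm.line_to(tcp([.53,-.10,.20],RP),.25,q)
arm.line_to(tcp(PC(.099,.175),RP),.2)
arm.line_to(tcp(PC(.099,.150),RP),.1); arm.pause(.3)
print(arm.read_ft_force(),arm.read_wrist_torque(),arm.read_tool_pos()-tcp(PC(.099,.150),RP),arm.read_time())
w=wristT(); np.save('w3.npy',w); i=snapshot('wrist'); cv2.imwrite('pics/w3.png',i)
a=overlay('top',snapshot('top'),200,145,200,150,2); b=overlay('scene',snapshot('scene'),222,150,130,150,3)
c=np.zeros((600,800,3),np.uint8); c[:300,:400]=a; c[:450,405:795]=b; c[300:,:400]=cv2.resize(i,(400,300)); cv2.imwrite('pics/hov.png',c)
E
```

```text
pre [-0.191 -0.626  1.076] [ 0.    -0.001  0.001]
0.22674248076973139 55.00325381755829 [ 0.499 -0.784  0.948]
lift [ 0.912 -0.429 -2.976] 0.22286053998512137
[ 1.194  0.086 -1.808] [-0.733  0.047 -0.007] [ 0.    -0.     0.001] 15.5583
```

View pics/hov.png

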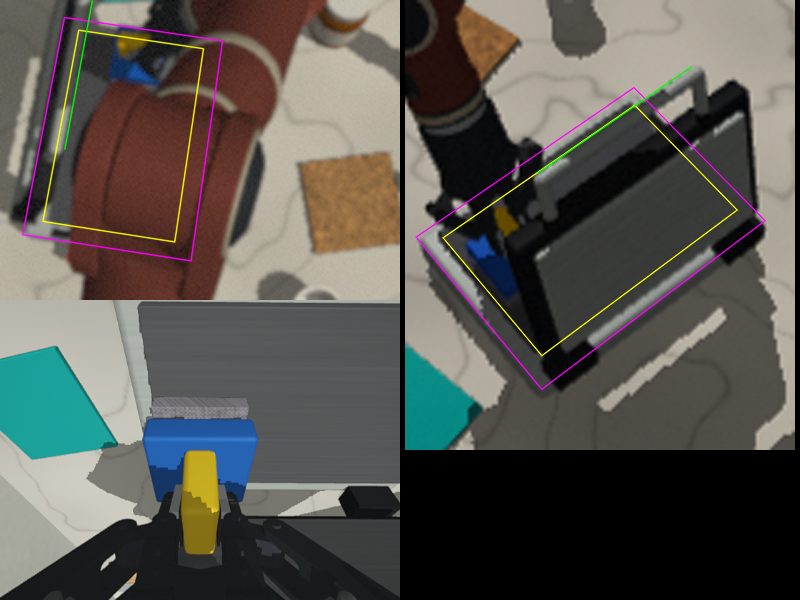

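Bottom left (wrist): block squarely held, sole at (200,408), plate's far-front corner near (140,306), back rim at (320,486). I project those to check the midline.

```bash
python3 - <<'E'
from h import *
np.set_printoptions(precision=4,suppress=True)
T=np.load('w3.npy')
for n,p,z in [('farfront',(140,306),.065),('far',(147,360),.065),('front',(300,306),.065),('back',(320,485),.065),('back',(270,483),.065),('soleL',(152,417),.074),('soleR',(247,417),.074)]:
    u=(p[0]*1.4,(p[1]-300)*1.4); w=ray('wrist',u,z,T); print(n,w,'grill',(w-G)@ex,(w-G)@ey)
E
```

```text
farfront [ 0.6632 -0.0803  0.065 ] grill 0.1323038389581584 -0.0981104507950268
far [ 0.6656 -0.0477  0.065 ] grill 0.13347128971747593 -0.06545973761008306
front [ 0.5673 -0.0765  0.065 ] grill 0.03633715139111908 -0.09815445035130613
back [0.4952 0.1051 0.065 ] grill -0.04298200199829111 0.08035733026082094
back [0.5537 0.099  0.065 ] grill 0.01575751314668911 0.0766206244575671
soleL [ 0.6688 -0.0053  0.074 ] grill 0.13495704128950362 -0.022935931708276014
soleR [ 0.5922 -0.0023  0.074 ] grill 0.05825251240662879 -0.023002790429375822
```

```bash
sed -i 's/gp(x-.003,-.008,z)/gp(x-.002,-.0095,z)/' h.py; python3 - <<'E'
from h import *
np.set_printoptions(precision=3,suppress=True)
arm.line_to(tcp(PC(.099,.149),RP),.05); arm.pause(.2)
f=lambda: np.mean([arm.read_ft_force()[2] for _ in range(5)])
f0=f(); z=.145; log=[]
while z>.128:
    arm.line_to(tcp(PC(.099,z),RP),.03); arm.pause(.1); d=f()-f0; log.append((round(z,4),round(d,2)))
    if d>7.2: break
    z-=.002 if d<1 else min(.002,max(.0005,(8-d)/1000))
print(log,arm.read_tool_pos()-tcp(PC(.099,z),RP),arm.read_ft_force(),arm.read_wrist_torque(),f0,arm.read_time())
np.save('z.npy',[z,f0])
E
```

```text
[(0.145, np.float64(0.32)), (0.143, np.float64(-0.87)), (0.141, np.float64(4.4)), (0.139, np.float64(5.5)), (0.137, np.float64(6.86)), (np.float64(0.1359), np.float64(8.24))] [0. 0. 0.] [ 1.361 -0.829  5.847] [-0.201 -0.015 -0.056] -2.39414663137334 18.2917
```

```bash
python3 - <<'E'
from h import *
np.set_printoptions(precision=3,suppress=True)
z,f0=np.load('z.npy')
for x in np.linspace(.099,-.104,8)[1:]:
    arm.line_to(tcp(PC(x,z),RP),.06)
    F=np.mean([arm.read_ft_force() for _ in range(4)],0); d=F[2]-f0
    print(round(x,3),round(z,4),d.round(2),F,arm.read_opening().__round__(3))
    z-=np.clip((8-d)/800*.5,-.0012,.0012)
arm.pause(.2); print(arm.read_wrist_torque(),arm.read_time())
cv2.imwrite('pics/end.png',snapshot('wrist')); np.save('w4.npy',wristT())
arm.line_to(tcp(PC(-.104,.20),RP),.12); print(arm.read_ft_force(),arm.read_wrist_torque(),arm.read_time())
E
```

```text
0.07 0.1359 6.74 [ 3.306 -0.775  4.346] 0.228
0.041 0.1351 7.93 [ 3.705 -0.324  5.541] 0.228
0.012 0.135 7.82 [3.175 0.295 5.422] 0.23
-0.017 0.1349 8.05 [ 2.168 -0.32   5.657] 0.227
-0.046 0.1349 8.53 [ 3.682 -1.105  6.133] 0.225
-0.075 0.1353 8.74 [ 1.743 -0.529  6.341] 0.223
-0.104 0.1357 8.99 [ 2.408 -1.134  6.592] 0.231
[-0.081 -0.463 -0.245] 22.925
[ 0.19   0.674 -3.35 ] [-0.75   0.064 -0.002] 23.6583
```

```bash
python3 - <<'E'
from h import *
np.set_printoptions(precision=3,suppress=True)
q=RB.as_quat()
arm.line_to(tcp([.47,-.12,.205],RP),.25)
arm.line_to(tcp(B+[0,0,.10],RB),.25,q)
arm.line_to(tcp(B+[0,0,.010],RB),.12); arm.pause(.2)
f0=arm.read_ft_force()[2]
for dz in (.005,.003,.0015,.0005,-.0005):
    arm.line_to(tcp(B+[0,0,dz],RB),.03); arm.pause(.1); d=arm.read_ft_force()[2]-f0; print(dz,round(d,2))
    if d>2: break
arm.move_gripper(.6); arm.pause(.2)
arm.line_to(tcp(B,RB,.054+.14),.12)
R=down(-90+BY); 
arm.movep(tcp([.45,-.33,.38],R),R.as_quat()); arm.pause(.3)
print(arm.read_time(),arm.read_ft_force())
i=snapshot('wrist'); t=snapshot('top'); s=snapshot('scene')
c=np.zeros((600,800,3),np.uint8)
c[:300,:400]=cv2.resize(cv2.imread('pics/end.png'),(400,300)); c[300:,:400]=cv2.resize(i,(400,300))
c[:300,400:]=cv2.resize(s[60:315,120:460],(400,300)); b=overlay('top',t,200,90,266,200,1.5)[:300,:399]; c[300:300+b.shape[0],400:400+b.shape[1]]=b
cv2.imwrite('pics/fin.png',c); cv2.imwrite('pics/t5.png',t)
E
```

```text
0.005 -0.92
0.003 -0.34
0.0015 -0.18
0.0005 3.72
30.775 [0.376 0.54  0.122]
```

View pics/fin.png

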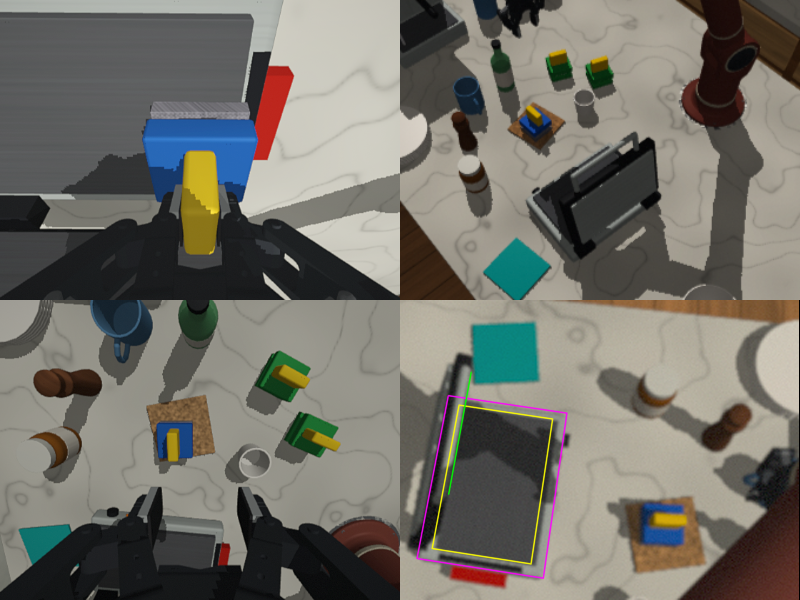

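The stroke ended with the sole's edge at the plate's end beside the red tray (top left, (250,115)). The block stands upright on the cork mat (bottom left, (173,440)). The lid is standing, the other things look undisturbed, and the gripper is clear, so I hand in.

```bash
python3 -c "
from station import ticket
print(ticket.finish_job())"
```

```text
the job is handed in; nothing more can be done
None
```

The job is handed in: the lid stands at about 76–77°, the block was drawn along the middle of the hotplate to the drip-tray end at 6.7–9.0 N, and it is back upright on the cork mat, with about 31 s used; no verdict was returned.

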